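# Fetch the spacer out of the knife block with the sprung tongs

## Task

A square steel spacer has dropped to the bottom of the deep slot of the palette-knife block, where a spring clip holds it. Take the sprung tongs from their stand, squeeze them shut on the spacer (firmly enough to pull it from the clip, but never with as much as 40 N on the spacer) and draw it out, then press it gently, with less than 25 N, fully home over the bare sprung pin on the panel's batten, like the spacer on the other pin. Press the tongs on nothing with more than 25 N, put them back upright in their stand, do not touch the spacer with the gripper, and leave the tin, jar and scraper alone.

Things in the scene. Friction and masses are not known exactly. Their poses are not given: they have to be found in the camera images.
- tongs_grip (a point): where to squeeze the tongs: middle of the two black handle scales (each 22 wide in x, 46 tall, 6 thick, on the outside of the blades), half-way between them when open; on the fixed half. 110 mm above the jaw tips, 30 mm below the tongs' top. x along the blades' width, y across the blades (squeezing direction), z up. Open: 48 mm over the scales
- tongs_tips (a point): point on the fixed half level with the ends of the blades, half-way between them when open, axes as tongs_grip
- stand: fixed wooden stand 56 x 72 x 70 mm high, origin at the centre of its underside; open pocket 18 (x) by 42 (y) mm in its top, floor 8 mm above the table; the tongs stand in it, blades apart along y
- stand_floor (a point): centre of the floor of the stand's pocket, 62 mm below its top
- block: fixed palette-knife block of pale wood, 66 x 90 x 85 mm high, origin at the centre of its underside; one slot 20 (x) by 46 (y) mm, 70 mm deep
- slot_mouth (a point): centre of the slot's mouth, level with the block's top; axes of the block (slot long in y)
- slot_floor (a point): centre of the slot's floor, 15 mm above the table. A spring clip stands out of the middle of the +x wall from the floor to 35 mm above it, 9 mm wide in y at most
- spacer_center (a point): centre of the loose steel spacer: square tube 16 x 16 mm, 20 mm tall, bore 11 mm square, 21 to 42 g. At first it stands on the slot's floor, square with the slot, pressed to the -x wall by the clip with about 8 N: pulling it up takes 8 to 13 N over the first 12 mm or so
- pin_seat (a point): foot of the bare pin on the batten, the seat for the spacer's underside, 40 mm above the table; axes of the panel, z up. Steel pin 7 mm thick, 24 mm tall, tapered above 18 mm. A spring leaf along its +x side makes the spacer need a push of 5 to 12 N over the last 15 mm and leaves it up to 2 mm off-centre to +x
- panel: fixed panel lying face down, 190 (x) x 180 (y) mm, 40 mm to the top of its batten, blue edges, origin at the centre of its underside; the batten runs along y with two pins 80 mm apart: the bare one at y = +40 mm, the other at y = -40 mm with its spacer already on
- tin_mid (a point): middle of a loose open steel tin, 72 mm across and 42 mm tall; leave alone
- jar_mid (a point): middle of a loose amber jar, 60 mm across and 70 mm tall; leave alone
- scraper: loose spatula about 190 mm long lying on the table; leave alone
- spacer: the spacer's body, origin at the centre of its underside, axes square with its sides, z along the bore
- tongs_jaw: sliding (+y) half of the tongs; origin at tongs_tips when open. Squeezed, it slides along -y towards the fixed half, 12 mm until the jaws are shut on the spacer (36 mm over the scales), at most 16 mm. Its spring takes 8 N on the scales to start and 0.5 N more per mm: 14 N when the spacer is reached, and all beyond that squeezes the spacer
- tongs: sprung tongs, 140 mm long, 120 g, upright in the stand, jaws down: two flat steel blades (12 wide in x, 4 thick in y) on two guide pins with brass springs. They stay parallel; the gap between them is 20 mm less than the width over the scales: open, 28 mm clear, 36 mm over the blades. Released, they spring open. Origin: tongs_tips
Things that resemble listed ones, but are neither listed nor needed, are in the scene too. Leave any orange or red look-alike of the tongs alone.

How it is judged:
By the outcome, as a careful person would: the job done as asked, in the order asked, and still so for the second after the job is handed in, with the robot touching nothing.
It also fails if it takes over 72 s, if anything falls off the work surface, if the arm or the gripper's body presses on something with over 40 N, if the wrist force passes 120 N, or if a joint passes its speed limit or range.

## Robot

A 6-joint arm with a two-finger parallel gripper is mounted at the origin on the work surface. World frame = base frame: x ahead of the robot, y to its left, z up, the work surface at z = 0. Lengths are in m, angles in rad, forces in N, time in s.
With the tool pointing down it reaches from about 0.275 to 0.775 m from the base axis. Payload 14.6 kg.
Tool frame: the origin (TCP) lies on the centre line of the jaws, within the pads' length; the fingertips stand 22 mm ahead of it and the grasp point (between the pads) lies 3 mm ahead of it; z points along the fingers, y is the line along which they close (so a half turn about z gives the same grasp; the last joint's range is limited). The gripper opens to 85 mm and grips with 20 to 120 N. Pads are 22 mm wide; open, the fingers measure 114 mm over their backs; the gripper's body (76 mm by 85 mm) begins 54 mm behind the grasp point. The pads swing forward as they close: fully open they stand 13 mm farther back than shut.
Start: joints at [0.994, 0.263, -0.048, 1.259, 0, 1.415], TCP at [0.215, 0.479, 0.253] pointing down, gripper open.
Joint ranges: [-2.65, 2.65], [-0.89, 1.7], [-1.18, 1.37], [-2.13, 2.11], [-1.35, 1.29], [-3.14, 3.14]. Speed limits (rad/s): [1.89, 1.89, 2.57, 2.79, 3.14, 3.14].

## Interface

Orientations are given as a rotation vector (axis times angle).
In Python, from workcell import robot gives the robot as it stands.
- The arm moves only by the tool move_arm, never from a script. Its argument "series" is a list of rows, each a list of 7 numbers: the shift along the tool's x, y, z scaled (see below), then the turn, a rotation vector about the tool's x, y, z scaled (see below), then the closure, from -1 (fully open) to 1 (shut). A call has 1 to 20 rows; each row shifts and turns the commanded pose from where the row before left it, along the tool's axes as they then stand; what a row does not reach is not made up. The controller multiplies each number of a shift by 4 cm and each number of a turn by 0.1 rad. A row lasts 1/10 s, in which the tool goes at most 50 mm and 8.59 degrees, less where a joint would pass 70% of its speed; a pose out of reach is approached as far as the arm can. A call with a number of a shift or a turn outside -1 to 1 is refused whole. A call with a gripper value outside its range is refused whole. The fingers move at their own pace and stop on an object; "newtons" is the grip in N (left out, the last holds). Time passes only in rows, so rows that do not move let the fingers close. It gives the time, the measured TCP pose, the force, the opening and the grip force at its end, in the units of the state.
- robot.state(): the state, without advancing time (a new reading comes with each control period).
- robot.camera(name): name is "scene" or "top"; returns a dict with "frame" (480x640x3 uint8, red, green, blue), "intrinsics" (3x3 intrinsics, pixels), "xyz" and "attitude" of the camera in the world. Camera axes: x right, y down, z forward; pixel columns grow to the right and rows downward; lengths in m; the calibration is good to about 2 mm. A picture is of the moment at which its call begins. There is no depth.
- robot.hand_in(): hands the job in; it is judged then, once.
The state is a dict: "t": time; "q": joint angles; "qd": joint speeds; "tau": joint torques, N m; "eef_pos": TCP position; "ee_rot": TCP orientation; "force": force on the tool from outside, world axes, zero at the start; "wrist_torque": the same for the moment, N m; "opening": finger opening in m; "finger_force": force on a finger pad.
Only numpy, scipy, OpenCV 4.12 (cv2) and the standard library are available. Lean on these libraries where they do the work, as an engineer would, in place of code of your own. Each camera call takes 0.05 s, during which the arm holds its last target. There are 200 camera calls.

## Working session

There is one attempt and no reset: what is moved stays moved. The work goes in short steps, Python scripts to look and compute and a tool call to move; the robot and the scene stay as the last step left them, time stands still between calls to the robot, and variables do not carry over. Pictures are saved under pics/ and viewed, at most 10 in all, crops included, and the job is handed in when it is done.

Besides the shell and the picture viewer there is one more tool, called after "Request:" as name([rows], argument=value, ...), one row to a line, values as JSON. move_arm: Moves the arm, as the interface text tells. Its arguments: {"type":"object","properties":{"series":{"type":"array"},"newtons":{"type":"number"}},"required":["series"]}

```bash
mkdir -p pics; cat > h.py <<'E'
import numpy as np, cv2
from workcell import robot
from scipy.spatial.transform import Rotation as R
def rot(a):
    a=np.array(a,float)
    return a if a.shape==(3,3) else (R.from_rotvec(a).as_matrix() if a.size==3 else R.from_quat(a).as_matrix())
def cam(n):
    c=robot.camera(n); c['R']=rot(c['attitude']); c['K']=np.array(c['intrinsics']); c['p']=np.array(c['xyz']); return c
def ray(c,u,v): return c['R']@np.linalg.solve(c['K'],[u,v,1.])
def onz(c,u,v,z):
    d=ray(c,u,v); return c['p']+d*(z-c['p'][2])/d[2]
def proj(c,P):
    q=c['K']@(c['R'].T@(np.array(P)-c['p'])); return q[:2]/q[2]
def save(c,f): cv2.imwrite('pics/'+f,c['frame'][:,:,::-1])
E
python3 - <<'E'
from h import *
import pickle
d={}
for n in('scene','top'):
    c=cam(n); save(c,n+'0.png'); print(n,c['attitude'],c['p'],c['K'].tolist()); d[n]=c
pickle.dump(d,open('c0.pkl','wb'))
print(robot.state())
E
```

```text
scene [-2.48087857 -0.79156068  0.22594417] [ 0.84751566 -0.33769996  0.85861425] [[491.40829936307193, 0.0, 319.5315318735776], [0.0, 491.40829936307193, 239.2571375181693], [0.0, 0.0, 1.0]]
top [-2.16738309  2.16824283 -0.10451225] [0.44691149 0.05257889 1.28290278] [[615.4128139220902, 0.0, 306.1479379558401], [0.0, 615.4128139220902, 240.17429257559107], [0.0, 0.0, 1.0]]
{'t': 0.1, 'q': array([ 9.93707938e-01,  2.63493749e-01, -4.88746999e-02,  1.25935234e+00,
        4.40821092e-05,  1.41549313e+00]), 'qd': array([ 0.00040999, -0.00180334,  0.00430968,  0.00146625, -0.00014181,
        0.0007927 ]), 'tau': array([ 2.96622064e-03, -6.38578033e+01,  3.85063791e+01,  9.99690557e-03,
       -1.50423703e-04,  7.48490336e-08]), 'eef_pos': array([0.21481195, 0.47881674, 0.25286303]), 'ee_rot': array([-6.57560464e-01, -3.07162474e+00,  1.33091341e-03]), 'force': array([0.29278584, 0.55427203, 0.39053898]), 'wrist_torque': array([-0.0048229 , -0.05620655, -0.00522948]), 'finger_force': 0.0, 'opening': 0.08521931973263222}
```

View pics/scene0.png

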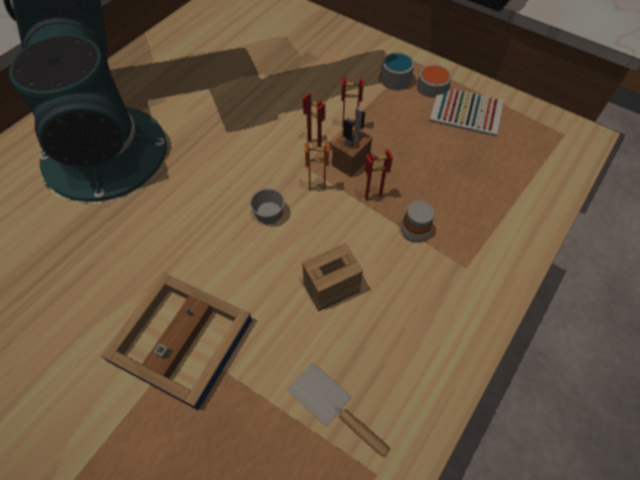

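View pics/top0.png

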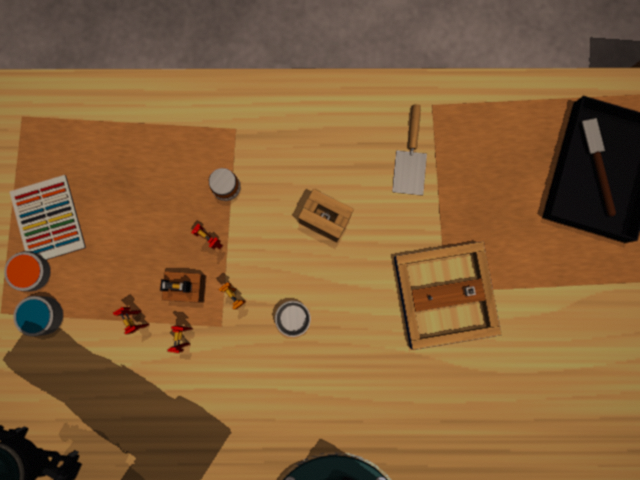

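The tongs in the stand have black scales (scene ~(355,128), top ~(175,286)). The look-alikes are red at scene (314,118), (352,95) and (377,172), and orange at (317,163). Only the black-scaled pair standing in the wooden stand fits. The block is at top (323,215) and the panel at (446,295), with its bare pin at (430,297) and the filled one at (470,291). I'll confirm with one enlarged composite.

```bash
python3 - <<'E'
import pickle,cv2,numpy as np
d=pickle.load(open('c0.pkl','rb'))
def cr(n,u,v,w,h,s): return cv2.resize(d[n]['frame'][v:v+h,u:u+w],None,fx=s,fy=s,interpolation=cv2.INTER_CUBIC)
a=cr('top',145,255,80,60,5); b=cr('scene',310,95,80,60+20,5)[:400]
e=cr('top',283,180,80,60,5); f=cr('scene',295,240,80,60,5)
a=np.vstack([a,e]); b=np.vstack([b[:300],f]) 
b[:300]=cr('scene',310,100,80,80,5)[:300] if 0 else cv2.resize(d['scene']['frame'][100:178,305:409],(400,300),interpolation=cv2.INTER_CUBIC)
cv2.imwrite('pics/comp.png',np.hstack([a,b])[:,:,::-1])
E
```

```text
(no output)
```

View pics/comp.png

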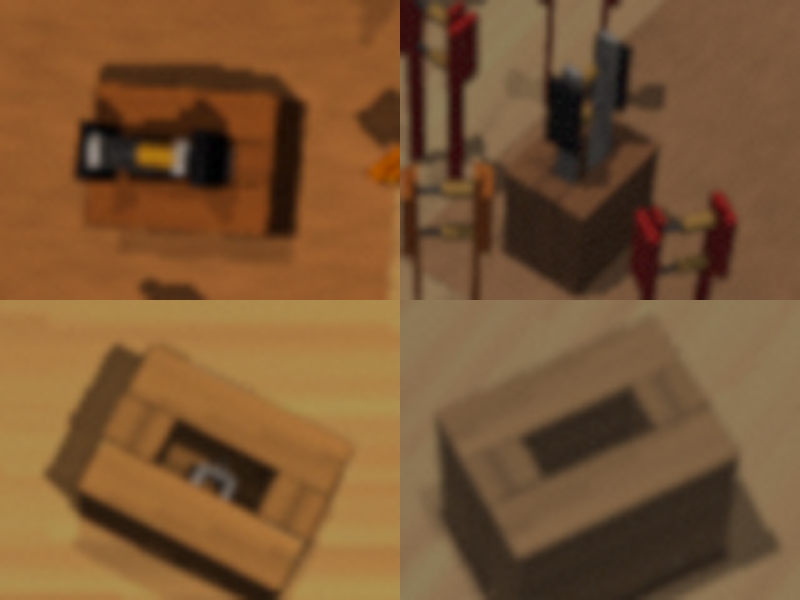

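The crop confirms it: the black-scaled steel tongs stand in the stand, and the spacer shows in the slot. Next I'll measure and crop the panel.

```bash
python3 - <<'E'
import pickle,cv2,numpy as np
from h import *
d=pickle.load(open('c0.pkl','rb')); t=d['top']; s=d['scene']
np.set_printoptions(precision=4,suppress=True)
T=lambda x,y,z:onz(t,145+(x+.5)/5-.5,255+(y+.5)/5-.5,z)
B=lambda x,y,z:onz(t,283+(x+.5)/5-.5,180+(y+.5)/5-.5,z)
st=np.array([T(*p,.07) for p in [(97,85),(280,93),(270,235),(85,228)]]); print('stand',st.mean(0),np.linalg.norm(np.diff(st,axis=0),axis=1),[np.degrees(np.arctan2(*(st[i]-st[j])[:2])) for i,j in((0,1),(3,2))])
print('tongs top blades',T(95,150,.148),T(180,150,.148), 'mid',T(138,150,.148))
bl=np.array([B(*p,.085) for p in [(150,345),(353,450),(293,547),(80,487)]]); print('block',bl,bl.mean(0),np.linalg.norm(np.diff(bl,axis=0),axis=1))
sl=np.array([B(*p,.085) for p in [(178,420-0),(276,467),(262,512),(160,460)]])if 0 else None
F=lambda x,y,z:onz(s,295+(x+.5)/5-.5,240+(y+.5)/5-.5,z)
bs=np.array([F(*p,.085) for p in [(436,415),(650,318),(735,457),(518,557)]]-np.array([400,300,0])*0) if 0 else np.array([F(x-400,y-300,.085) for x,y in [(436,415),(650,318),(737,457),(518,557)]])
print('block scene',bs,bs.mean(0),np.linalg.norm(np.diff(bs,axis=0),axis=1))
ss=np.array([F(x-400,y-300,.085) for x,y in [(523,435),(635,388),(655,425),(543,475)]]);print('slot scene',ss,ss.mean(0),np.linalg.norm(np.diff(ss,axis=0),axis=1))
print('spacer top z=.035',B(214,482,.035))
a=cv2.resize(t['frame'][235:355,385:505],(600,600),interpolation=cv2.INTER_CUBIC)
b=cv2.resize(s['frame'][290:370,140:167+40-27+20],(200*2,0+533),interpolation=cv2.INTER_CUBIC) if 0 else cv2.resize(s['frame'][295:375,140:220],(600,600),interpolation=cv2.INTER_CUBIC)
cv2.imwrite('pics/pan.png',cv2.resize(np.hstack([a,b]),(800,400))[:,:,::-1] if 0 else a[:,:,::-1])
cv2.imwrite('pics/pan2.png',b[:,:,::-1])
E
```

```text
stand [0.4776 0.3035 0.07  ] [0.0724 0.0558 0.0728] [np.float64(2.520483393254961), np.float64(2.163999847579321)]
tongs top blades [0.4793 0.3199 0.148 ] [0.4793 0.2886 0.148 ] mid [0.4793 0.3041 0.148 ]
block [[ 0.5512  0.045   0.085 ]
 [ 0.5101 -0.034   0.085 ]
 [ 0.4725 -0.0104  0.085 ]
 [ 0.4958  0.0723  0.085 ]] [0.5074 0.0182 0.085 ] [0.089  0.0444 0.0859]
block scene [[ 0.5722 -0.0059  0.085 ]
 [ 0.6122  0.0726  0.085 ]
 [ 0.6697  0.0424  0.085 ]
 [ 0.629  -0.0347  0.085 ]] [0.6208 0.0186 0.085 ] [0.0881 0.065  0.0873]
slot scene [[ 0.6024  0.0056  0.085 ]
 [ 0.6243  0.0448  0.085 ]
 [ 0.6387  0.0363  0.085 ]
 [ 0.6176 -0.0035  0.085 ]] [0.6207 0.0208 0.085 ] [0.0449 0.0167 0.0451]
spacer top z=.035 [0.4998 0.0188 0.035 ]
```

View pics/pan.png

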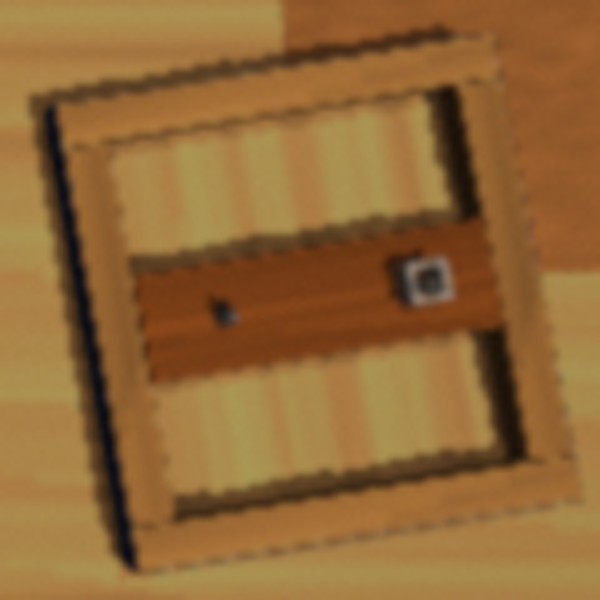

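View pics/pan2.png

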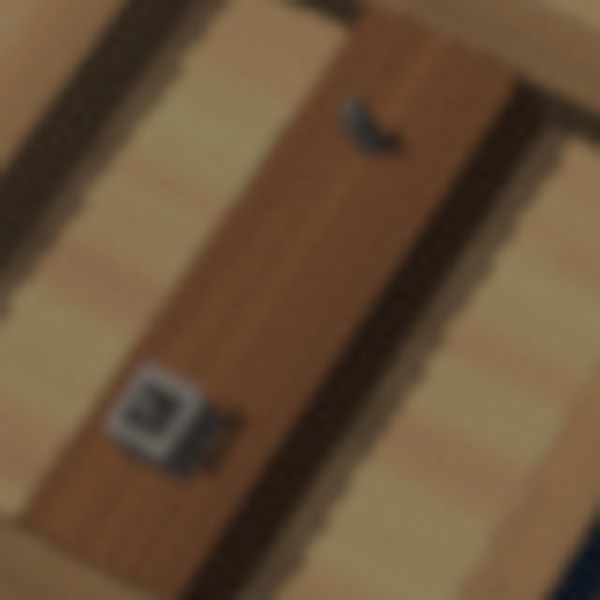

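Panel crops: the bare pin tip is at about (230,316) in the top crop and (350,105) in the scene crop. The seated spacer top is at (428,282) and (157,410). I must also correct a crop offset of mine for the block, then redo the numbers.

```bash
cat >> h.py <<'E'
def tri(c1,p1,c2,p2):
    A=[];b=[]
    for c,p in((c1,p1),(c2,p2)):
        d=ray(c,*p); d/=np.linalg.norm(d); M=np.eye(3)-np.outer(d,d); A.append(M); b.append(M@c['p'])
    X=np.linalg.lstsq(np.vstack(A),np.hstack(b),rcond=None)[0]; return X,np.linalg.norm(np.vstack(A)@X-np.hstack(b))
E
python3 - <<'E'
import pickle
from h import *
d=pickle.load(open('c0.pkl','rb')); t=d['top']; s=d['scene']
np.set_printoptions(precision=4,suppress=True)
ct=lambda x,y,u0,v0,k:(u0+(x+.5)/k-.5,v0+(y+.5)/k-.5)
N=np.linalg.norm
Bp=[ct(x,y-300,283,180,5) for x,y in [(150,345),(353,450),(293,547),(80,487)]]
bl=np.array([onz(t,*p,.085) for p in Bp]);print('block top',bl[:,:2],bl.mean(0),N(np.diff(bl,axis=0),axis=1))
sl=np.array([onz(t,*ct(x,y-300,283,180,5),.085) for x,y in [(178,422),(276,467),(262,512),(160,463)]]);print('slot',sl.mean(0),N(np.diff(sl,axis=0),axis=1))
for z in(.035,):print('spacer',onz(t,*ct(214,182,283,180,5),z))
PT=lambda x,y:ct(x,y,385,235,5); PS=lambda x,y:ct(x,y,140,295,7.5)
print('pin tip',tri(t,PT(229,315),s,PS(350,103)),onz(t,*PT(229,315),.064),onz(s,*PS(350,103),.064))
print('sp top',tri(t,PT(428,282),s,PS(157,410)),onz(t,*PT(428,282),.06),onz(s,*PS(157,410),.06))
pc=np.array([onz(t,*PT(*p),.03) for p in[(55,105),(495,38),(580,497),(132,572)]]);print('panel',pc,pc.mean(0),N(np.diff(pc,axis=0),axis=1))
# tongs: scene view blades tops
C=lambda x,y:(305+(x-400+.5)*104/400-.5,100+(y+.5)*78/300-.5)
T=lambda x,y:ct(x,y,145,255,5)
print('blade tops',tri(t,T(95,150),s,C(572,72)),tri(t,T(180,150),s,C(608,38)))
ss=np.array([onz(s,*C(*p),.07) for p in[(503,165),(585,110),(658,150),(580,222)]]);print('stand scene',ss,ss.mean(0),N(np.diff(ss,axis=0),axis=1))
E
```

```text
block top [[ 0.67    0.0449]
 [ 0.6281 -0.0349]
 [ 0.5897 -0.0111]
 [ 0.6135  0.0724]] [0.6254 0.0178 0.085 ] [0.0901 0.0452 0.0868]
slot [0.6218 0.0178 0.085 ] [0.0424 0.0187 0.0445]
spacer [0.6225 0.0184 0.035 ]
pin tip (array([ 0.4556, -0.1873,  0.0659]), np.float64(0.0010039061339619795)) [ 0.456  -0.1871  0.064 ] [ 0.4542 -0.1875  0.064 ]
sp top (array([ 0.4691, -0.2665,  0.061 ]), np.float64(0.00020218078434195897)) [ 0.469  -0.2668  0.06  ] [ 0.4687 -0.2663  0.06  ]
panel [[ 0.5416 -0.1246  0.03  ]
 [ 0.5689 -0.3047  0.03  ]
 [ 0.3833 -0.3335  0.03  ]
 [ 0.3535 -0.1528  0.03  ]] [ 0.4618 -0.2289  0.03  ] [0.1822 0.1879 0.1832]
blade tops (array([0.4713, 0.3174, 0.1254]), np.float64(0.016226161657635286)) (array([0.4854, 0.2884, 0.1754]), np.float64(0.01235378744596435))
stand scene [[0.4433 0.2747 0.07  ]
 [0.4575 0.3364 0.07  ]
 [0.5079 0.3344 0.07  ]
 [0.5014 0.2647 0.07  ]] [0.4775 0.3025 0.07  ] [0.0633 0.0504 0.07  ]
```

```bash
cat >> h.py <<'E'
def plan(P,yaw=None,q6=True):
    """turn (in 0.1 rad) about tool z, then total shift in tool axes after the turn (in 4 cm units)"""
    s=robot.state(); M=rot(s['ee_rot']); y=M[:,1]
    cur=np.degrees(np.arctan2(y[1],y[0]))-90   # world yaw of tool y as if axis y
    dz=0
    if yaw is not None:
        dw=(yaw-cur+90)%180-90; dz=-np.radians(dw)  # tool z points down
    M2=M@R.from_rotvec([0,0,dz]).as_matrix()
    # tilt correction report
    print('t',round(s['t'],2),'pos',np.round(s['eef_pos'],4),'yaw',round((cur+90)%180-90,2),'zax',np.round(M[:,2],3),'F',np.round(s['force'],1),'open',round(s['opening'],4),'ff',round(s['finger_force'],1),'q6',round(s['q'][5],2))
    print('turn z units',round(dz/.1,2),'shift units',np.round(M2.T@(np.array(P)-s['eef_pos'])/.04,3), 'tool x,y in world',np.round(M2[:2,:2].T,2).tolist())
E
python3 - <<'E'
from h import *
plan([.4785,.304,.22],-2)
E
```

```text
t 0.1 pos [0.2148 0.4788 0.2529] yaw -24.17 zax [-0.001 -0.001 -1.   ] F [0.3 0.6 0.4] open 0.0852 ff 0.0 q6 1.42
turn z units -3.87 shift units [-6.741 -4.137  0.821] tool x,y in world [[-1.0, 0.03], [0.03, 1.0]]
```

Request:
move_arm([
  [-0.4,-0.25,0,0,0,-0.48,-0.5],
  [-0.4,-0.25,0,0,0,-0.48,-0.5],
  [-0.4,-0.25,0,0,0,-0.48,-0.5],
  [-0.4,-0.25,0,0,0,-0.48,-0.5],
  [-0.4,-0.25,0,0,0,-0.48,-0.5],
  [-0.4,-0.25,0,0,0,-0.48,-0.5],
  [-0.4,-0.25,0,0,0,-0.48,-0.5],
  [-0.4,-0.25,0,0,0,-0.48,-0.5],
  [-0.4,-0.25,0,0,0,0,-0.5],
  [-0.4,-0.25,0,0,0,0,-0.5],
  [-0.4,-0.25,0,0,0,0,-0.5],
  [-0.4,-0.25,0,0,0,0,-0.5],
  [-0.4,-0.25,0,0,0,0,-0.5],
  [0,0,0,0,0,0,-0.5],
  [0,0,0,0,0,0,-0.5],
], newtons=20)

```text
t: 1.6
eef_pos: [0.3959, 0.317, 0.253]
ee_rot: [-0.061, -3.14, 0.0]
force: [-0.2, 0.3, -0.4]
opening: 0.0643
finger_force: 0.0
```

```bash
python3 - <<'E'
from h import *
plan([.4785,.304,.22],-2)
E
```

```text
t 1.6 pos [0.3959 0.317  0.253 ] yaw -2.21 zax [-0.001 -0.    -1.   ] F [-0.2  0.3 -0.4] open 0.0643 ff 0.0 q6 0.55
turn z units -0.04 shift units [-2.075 -0.253  0.823] tool x,y in world [[-1.0, 0.03], [0.03, 1.0]]
```

Request:
move_arm([
  [-0.52,-0.063,0.2,0,0,0,-0.5],
  [-0.52,-0.063,0.2,0,0,0,-0.5],
  [-0.52,-0.063,0.2,0,0,0,-0.5],
  [-0.52,-0.063,0.2,0,0,0,-0.5],
  [0,0,0,0,0,0,-0.5],
  [0,0,0,0,0,0,-0.5],
])

```text
t: 2.2
eef_pos: [0.4796, 0.3035, 0.2205]
ee_rot: [-0.061, -3.14, 0.001]
force: [0.3, -0.3, -0.1]
opening: 0.0643
finger_force: 0.0
```

```bash
python3 - <<'E'
from h import *
plan([.4785,.304,.122],-2)
c=cam('scene'); s=robot.state(); p=s['eef_pos']
f=c['frame'].copy(); 
im=cv2.resize(f[40:200,270:430],(600,600),interpolation=cv2.INTER_CUBIC); cv2.imwrite('pics/a.png',im[:,:,::-1])
g=p-[0,0,.003]; print('grasp px',(proj(c,g)-[270,40])*3.75,'expected tongs mid z.148',(proj(c,[.4785,.304,.148])-[270,40])*3.75)
E
```

```text
t 2.2 pos [0.4796 0.3035 0.2205] yaw -2.22 zax [-0.001 -0.    -1.   ] F [ 0.3 -0.3 -0.1] open 0.0643 ff 0.0 q6 0.46
turn z units -0.04 shift units [0.024 0.012 2.463] tool x,y in world [[-1.0, 0.03], [0.03, 1.0]]
grasp px [327.15461063 177.11729553] expected tongs mid z.148 [318.03552481 279.05718276]
```

View pics/a.png

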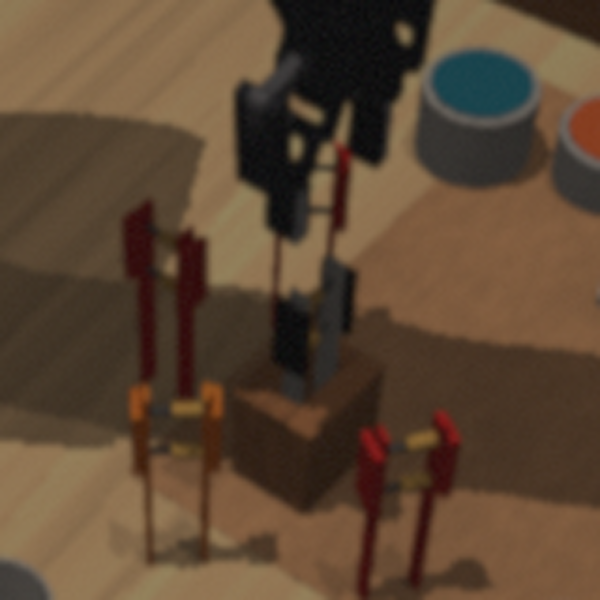

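The view is consistent: the tongs' top middle is at about (314,277), predicted (318,279), so the gripper is aligned. Descending.

Request:
move_arm([
  [0.024,0.012,0.4,0,0,0,-0.5],
  [0,0,0.4,0,0,0,-0.5],
  [0,0,0.4,0,0,0,-0.5],
  [0,0,0.4,0,0,0,-0.5],
  [0,0,0.3,0,0,0,-0.5],
  [0,0,0.3,0,0,0,-0.5],
  [0,0,0.26,0,0,0,-0.5],
  [0,0,0,0,0,0,-0.5],
  [0,0,0,0,0,0,-0.3],
  [0,0,0,0,0,0,-0.16],
  [0,0,0,0,0,0,-0.1],
  [0,0,0,0,0,0,-0.05],
  [0,0,0,0,0,0,-0.05],
  [0,0,0,0,0,0,-0.05],
  [0,0,0,0,0,0,-0.05],
])

```text
t: 3.75
eef_pos: [0.4786, 0.3048, 0.1239]
ee_rot: [0.059, 3.139, 0.002]
force: [-0.9, 0.0, 7.6]
opening: 0.0454
finger_force: 12.1
```

```bash
python3 - <<'E'
from h import *
plan([.4785,.304,.122],-2)
E
```

```text
t 3.75 pos [0.4786 0.3048 0.1239] yaw -2.16 zax [ 0.002  0.001 -1.   ] F [-0.9  0.   7.6] open 0.0454 ff 12.1 q6 0.46
turn z units -0.03 shift units [ 0.001 -0.019  0.047] tool x,y in world [[-1.0, 0.03], [0.03, 1.0]]
```

Request:
move_arm([
  [0,0,-0.2,0,0,0,-0.05],
  [0,0,-0.3,0,0,0,-0.05],
  [0,0,-0.4,0,0,0,-0.05],
  [0,0,-0.4,0,0,0,-0.05],
  [0,0,-0.4,0,0,0,-0.05],
  [0,0,-0.4,0,0,0,-0.05],
  [0,0,-0.4,0,0,0,-0.05],
  [0,0,-0.4,0,0,0,-0.05],
  [0,0,0,0,0,0,-0.05],
  [0,0,0,0,0,0,-0.05],
])

```text
t: 4.75
eef_pos: [0.478, 0.3044, 0.239]
ee_rot: [0.059, 3.141, 0.0]
force: [0.5, -0.8, -1.3]
opening: 0.0451
finger_force: 9.6
```

```bash
python3 - <<'E'
from h import *
plan([.6195,.019,.24],-27.5)
E
```

```text
t 4.75 pos [0.478  0.3044 0.239 ] yaw -2.16 zax [ 0.  0. -1.] F [ 0.5 -0.8 -1.3] open 0.0451 ff 9.6 q6 0.46
turn z units 4.42 shift units [-6.432 -4.695 -0.025] tool x,y in world [[-0.89, 0.46], [0.46, 0.89]]
```

Request:
move_arm([
  [0,0,-0.3,0,0,0.55,-0.05],
  [0,0,-0.4,0,0,0.55,-0.05],
  [0,0,-0.4,0,0,0.55,-0.05],
  [0,0,-0.3,0,0,0.55,-0.05],
  [0,0,0,0,0,0.55,-0.05],
  [0,0,0,0,0,0.55,-0.05],
  [0,0,0,0,0,0.55,-0.05],
  [0,0,0,0,0,0.57,-0.05],
  [-0.2,-0.15,0,0,0,0,-0.05],
  [-0.4,-0.3,0,0,0,0,-0.05],
  [-0.6,-0.45,0,0,0,0,-0.05],
  [-0.7,-0.5,0,0,0,0,-0.05],
  [-0.7,-0.5,0,0,0,0,-0.05],
  [-0.7,-0.5,0,0,0,0,-0.05],
  [-0.7,-0.5,0,0,0,0,-0.05],
  [-0.7,-0.5,0,0,0,0,-0.05],
  [-0.6,-0.45,0,0,0,0,-0.05],
  [-0.6,-0.45,0,0,0,0,-0.05],
  [-0.5,-0.35,0,0,0,0,-0.05],
  [0,0,0,0,0,0,-0.05],
])

```text
t: 6.75
eef_pos: [0.6201, 0.018, 0.2937]
ee_rot: [-0.748, -3.05, 0.001]
force: [-0.6, 0.8, -0.4]
opening: 0.0448
finger_force: 9.6
```

Request:
move_arm([
  [0,0,0.3,0,0,0,-0.05],
  [0,0,0.3,0,0,0,-0.05],
  [0,0,0.3,0,0,0,-0.05],
  [0,0,0.3,0,0,0,-0.05],
  [0,0,0.2,0,0,0,-0.05],
  [0,0,0,0,0,0,-0.05],
  [0,0,0,0,0,0,-0.05],
])

```text
t: 7.45
eef_pos: [0.6191, 0.0213, 0.2391]
ee_rot: [0.746, 3.052, 0.0]
force: [-0.2, -0.7, -1.0]
opening: 0.0449
finger_force: 9.6
```

```bash
python3 - <<'E'
from h import *
plan([.6195,.019,.24],-27.5)
c=cam('scene'); s=robot.state(); p=s['eef_pos']
u,v=proj(c,[.62,.02,.12]).astype(int); u0,v0=u-50,v-60
im=cv2.resize(c['frame'][v0:v0+100,u0:u0+100],(600,600),interpolation=cv2.INTER_CUBIC); cv2.imwrite('pics/b.png',im[:,:,::-1])
Y=rot(s['ee_rot'])[:,1]; tip=p-[0,0,.1159]; g=s['opening']-.02
k=lambda P:np.round((proj(c,P)-[u0,v0]+.5)*6-.5,0)
print(u0,v0,'tip mid',k(tip),'tips inner',k(tip+Y*g/2),k(tip-Y*g/2),'slot',k([.6208,.019,.085]))
E
```

```text
t 7.45 pos [0.6191 0.0213 0.2391] yaw -27.46 zax [ 0.  0. -1.] F [-0.2 -0.7 -1. ] open 0.0449 ff 9.6 q6 0.38
turn z units 0.01 shift units [-0.034 -0.046 -0.021] tool x,y in world [[-0.89, 0.46], [0.46, 0.89]]
282 196 tip mid [305. 353.] tips inner [343. 336.] [266. 370.] slot [302. 425.]
```

View pics/b.png

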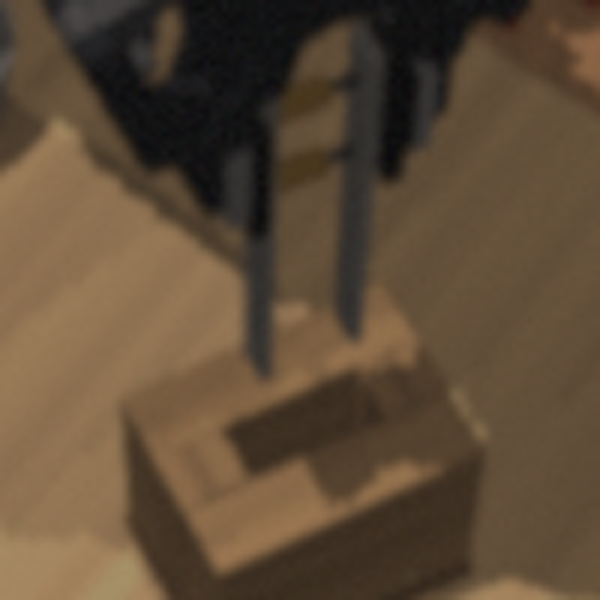

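Request:
move_arm([
  [-0.035,-0.02,0.2,0,0,0,-0.05],
  [0,0,0.2,0,0,0,-0.05],
  [0,0,0.2,0,0,0,-0.05],
  [0,0,0.1,0,0,0,-0.05],
  [0,0,0.1,0,0,0,-0.05],
  [0,0,0.05,0,0,0,-0.05],
  [0,0,0.05,0,0,0,-0.05],
  [0,0,0.05,0,0,0,-0.05],
  [0,0,0.05,0,0,0,-0.05],
  [0,0,0,0,0,0,-0.05],
  [0,0,0,0,0,0,-0.05],
])

```text
t: 8.6
eef_pos: [0.6201, 0.0199, 0.1989]
ee_rot: [0.746, 3.052, -0.0]
force: [0.5, 0.4, -1.6]
opening: 0.0452
finger_force: 9.6
```

Request:
move_arm([
  [0,0,0.05,0,0,0,-0.05],
  [0,0,0.05,0,0,0,-0.05],
  [0,0,0.05,0,0,0,-0.05],
  [0,0,0.05,0,0,0,-0.05],
  [0,0,0,0,0,0,-0.05],
])

```text
t: 9.1
eef_pos: [0.62, 0.0199, 0.1905]
ee_rot: [-0.746, -3.051, 0.0]
force: [0.6, 0.7, -1.7]
opening: 0.0448
finger_force: 9.6
```

Request:
move_arm([
  [0,0,0.1,0,0,0,-0.05],
  [0,0,0.1,0,0,0,-0.05],
  [0,0,0.1,0,0,0,-0.05],
  [0,0,0.1,0,0,0,-0.05],
  [0,0,0.1,0,0,0,-0.05],
  [0,0,0.1,0,0,0,-0.05],
  [0,0,0.1,0,0,0,-0.05],
  [0,0,0.1,0,0,0,-0.05],
  [0,0,0.05,0,0,0,-0.05],
  [0,0,0.05,0,0,0,-0.05],
  [0,0,0.05,0,0,0,-0.05],
  [0,0,0,0,0,0,-0.05],
])

```text
t: 10.3
eef_pos: [0.62, 0.0198, 0.1527]
ee_rot: [-0.746, -3.051, 0.0]
force: [0.1, 0.1, -1.7]
opening: 0.045
finger_force: 9.6
```

Request:
move_arm([
  [0,0,0.05,0,0,0,-0.05],
  [0,0,0.05,0,0,0,-0.05],
  [0,0,0.05,0,0,0,-0.05],
  [0,0,0.05,0,0,0,-0.05],
  [0,0,0,0,0,0,-0.05],
])

```text
t: 10.8
eef_pos: [0.6199, 0.0199, 0.1446]
ee_rot: [-0.746, -3.051, 0.0]
force: [-0.4, -0.6, -0.5]
opening: 0.045
finger_force: 9.6
```

Request:
move_arm([
  [0,0,0.05,0,0,0,-0.05],
  [0,0,0.05,0,0,0,-0.05],
  [0,0,0.05,0,0,0,-0.05],
  [0,0,0.05,0,0,0,-0.05],
  [0,0,0,0,0,0,-0.05],
])

```text
t: 11.3
eef_pos: [0.62, 0.0199, 0.1366]
ee_rot: [-0.746, -3.051, 0.0]
force: [-0.5, 0.3, -1.1]
opening: 0.0448
finger_force: 9.6
```

Request:
move_arm([
  [0,0,0,0,0,0,0.0],
  [0,0,0,0,0,0,0.05],
  [0,0,0,0,0,0,0.1],
  [0,0,0,0,0,0,0.15],
  [0,0,0,0,0,0,0.18],
  [0,0,0,0,0,0,0.18],
  [0,0,0,0,0,0,0.18],
], newtons=20)

```text
t: 12.0
eef_pos: [0.6201, 0.0198, 0.137]
ee_rot: [0.746, 3.051, -0.0]
force: [-0.2, -1.1, 0.3]
opening: 0.0361
finger_force: 20.0
```

Request:
move_arm([
  [0,0,0,0,0,0,0.2],
  [0,0,0,0,0,0,0.25],
  [0,0,0,0,0,0,0.3],
  [0,0,0,0,0,0,0.3],
  [0,0,0,0,0,0,0.3],
], newtons=42)

```text
t: 12.5
eef_pos: [0.6202, 0.0198, 0.1371]
ee_rot: [0.746, 3.051, -0.0]
force: [-0.6, -1.6, 6.1]
opening: 0.0351
finger_force: 41.3
```

Request:
move_arm([
  [0,0,-0.025,0,0,0,0.3],
  [0,0,-0.025,0,0,0,0.3],
  [0,0,-0.05,0,0,0,0.3],
  [0,0,-0.05,0,0,0,0.3],
  [0,0,-0.05,0,0,0,0.3],
  [0,0,0,0,0,0,0.3],
])

```text
t: 13.1
eef_pos: [0.6202, 0.0199, 0.1454]
ee_rot: [0.746, 3.051, 0.0]
force: [-0.3, -1.6, -2.4]
opening: 0.0344
finger_force: 43.5
```

Request:
move_arm([
  [0,0,-0.05,0,0,0,0.3],
  [0,0,-0.05,0,0,0,0.3],
  [0,0,-0.05,0,0,0,0.3],
  [0,0,-0.05,0,0,0,0.3],
  [0,0,0,0,0,0,0.3],
])

```text
t: 13.6
eef_pos: [0.6204, 0.0199, 0.1537]
ee_rot: [0.746, 3.051, 0.0]
force: [-0.7, 0.2, 2.3]
opening: 0.0347
finger_force: 43.8
```

```bash
python3 - <<'E'
from h import *
plan([.6195,.019,.24],-27.5)
E
```

```text
t 13.6 pos [0.6204 0.0199 0.1537] yaw -27.49 zax [ 0.001 -0.    -1.   ] F [-0.7  0.2  2.3] open 0.0347 ff 43.8 q6 0.38
turn z units 0.0 shift units [ 0.007 -0.029 -2.157] tool x,y in world [[-0.89, 0.46], [0.46, 0.89]]
```

Request:
move_arm([
  [0,0,-0.1,0,0,0,0.3],
  [0,0,-0.1,0,0,0,0.3],
  [0,0,-0.15,0,0,0,0.3],
  [0,0,-0.2,0,0,0,0.3],
  [0,0,-0.25,0,0,0,0.3],
  [0,0,-0.25,0,0,0,0.3],
  [0,0,-0.25,0,0,0,0.3],
  [0,0,-0.25,0,0,0,0.3],
  [0,0,-0.25,0,0,0,0.3],
  [0,0,-0.2,0,0,0,0.3],
  [0,0,-0.1,0,0,0,0.3],
  [0,0,0,0,0,0,0.3],
  [0,0,0,0,0,0,0.3],
])

```text
t: 14.9
eef_pos: [0.62, 0.0199, 0.2366]
ee_rot: [-0.746, -3.051, 0.0]
force: [0.2, -0.3, -1.1]
opening: 0.0349
finger_force: 43.6
```

```bash
python3 - <<'E'
from h import *
plan([.4555,-.188,.24],8.8)
c=cam('scene'); s=robot.state(); p=s['eef_pos']
u,v=proj(c,p-[0,0,.1]).astype(int); u0,v0=u-50,v-50
im=cv2.resize(c['frame'][v0:v0+100,u0:u0+100],(600,600),interpolation=cv2.INTER_CUBIC); cv2.imwrite('pics/d.png',im[:,:,::-1])
k=lambda P:np.round((proj(c,P)-[u0,v0]+.5)*6-.5,0)
M=rot(s['ee_rot'])
for z in(.116,.119,.099):print(z,[k(p-[0,0,z]+M[:,0]*a+M[:,1]*b).tolist() for a,b in[(-.008,-.008),(.008,-.008),(.008,.008),(-.008,.008)]])
E
```

```text
t 14.9 pos [0.62   0.0199 0.2366] yaw -27.49 zax [-0.  0. -1.] F [ 0.2 -0.3 -1.1] open 0.0349 ff 43.6 q6 0.38
turn z units -6.33 shift units [ 4.859 -4.506 -0.084] tool x,y in world [[-0.99, -0.15], [-0.15, 0.99]]
0.116 [[292.0, 365.0], [266.0, 322.0], [315.0, 300.0], [341.0, 343.0]]
0.119 [[292.0, 370.0], [266.0, 327.0], [315.0, 306.0], [341.0, 348.0]]
0.099 [[293.0, 336.0], [267.0, 292.0], [317.0, 270.0], [343.0, 313.0]]
```

View pics/d.png

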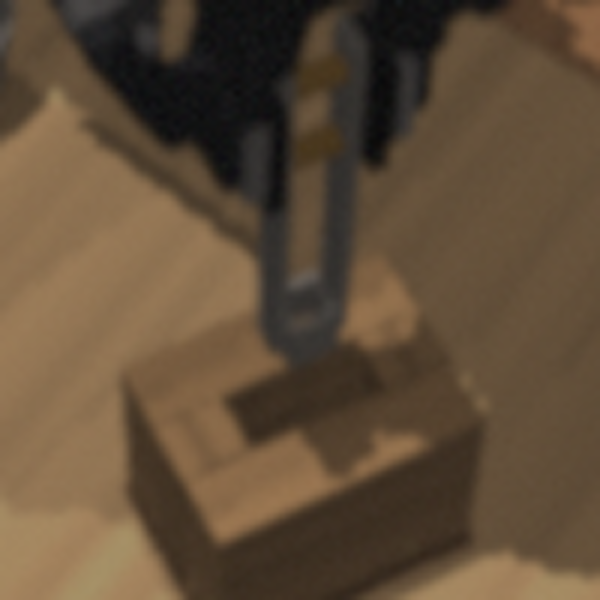

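The spacer is held between the jaws: ring top at about (310,298), underside at about (298,366). Now to the pin.

Request:
move_arm([
  [0,0,-0.1,0,0,-0.63,0.3],
  [0,0,0,0,0,-0.63,0.3],
  [0,0,0,0,0,-0.63,0.3],
  [0,0,0,0,0,-0.63,0.3],
  [0,0,0,0,0,-0.63,0.3],
  [0,0,0,0,0,-0.63,0.3],
  [0,0,0,0,0,-0.63,0.3],
  [0,0,0,0,0,-0.63,0.3],
  [0,0,0,0,0,-0.63,0.3],
  [0,0,0,0,0,-0.66,0.3],
  [0.3,-0.3,0,0,0,0,0.3],
  [0.5,-0.45,0,0,0,0,0.3],
  [0.6,-0.55,0,0,0,0,0.3],
  [0.6,-0.55,0,0,0,0,0.3],
  [0.6,-0.55,0,0,0,0,0.3],
  [0.6,-0.55,0,0,0,0,0.3],
  [0.6,-0.55,0,0,0,0,0.3],
  [0.5,-0.45,0,0,0,0,0.3],
  [0.4,-0.35,0,0,0,0,0.3],
  [0.1,-0.15,0,0,0,0,0.3],
])

```text
t: 16.95
eef_pos: [0.4563, -0.1863, 0.2407]
ee_rot: [0.238, -3.132, -0.0]
force: [1.0, 0.3, -1.7]
opening: 0.0349
finger_force: 43.7
```

```bash
python3 - <<'E'
from h import *
plan([.457,-.188,.206],8.8)
E
```

```text
t 16.95 pos [ 0.4563 -0.1863  0.2407] yaw 8.69 zax [-0.001  0.    -1.   ] F [ 1.   0.3 -1.7] open 0.0349 ff 43.7 q6 -0.7
turn z units -0.02 shift units [-0.012 -0.044  0.868] tool x,y in world [[-0.99, -0.15], [-0.15, 0.99]]
```

Request:
move_arm([
  [-0.012,-0.044,0.2,0,0,0,0.3],
  [0,0,0.25,0,0,0,0.3],
  [0,0,0.25,0,0,0,0.3],
  [0,0,0.17,0,0,0,0.3],
  [0,0,0,0,0,0,0.3],
  [0,0,0,0,0,0,0.3],
])

```text
t: 17.55
eef_pos: [0.4584, -0.1867, 0.206]
ee_rot: [0.241, -3.132, -0.0]
force: [0.1, 0.4, -1.1]
opening: 0.0345
finger_force: 43.7
```

```bash
python3 - <<'E'
from h import *
plan([.457,-.188,.206],8.8)
c=cam('scene'); s=robot.state(); p=s['eef_pos']
u,v=proj(c,p-[0,0,.12]).astype(int); u0,v0=u-40,v-40
im=cv2.resize(c['frame'][v0:v0+75,u0:u0+75],(600,600),interpolation=cv2.INTER_CUBIC); cv2.imwrite('pics/e.png',im[:,:,::-1])
k=lambda P:np.round((proj(c,P)-[u0,v0]+.5)*8-.5,0)
M=rot(s['ee_rot'])
for z in(.122,.102):print(z,[k(p-[0,0,z]+M[:,0]*a+M[:,1]*b).tolist() for a,b in[(-.008,-.008),(.008,-.008),(.008,.008),(-.008,.008)]])
print('pin tip',k([.4555,-.188,.064]),'foot',k([.4555,-.188,.04]))
E
```

```text
t 17.55 pos [ 0.4584 -0.1867  0.206 ] yaw 8.8 zax [-0.  0. -1.] F [ 0.1  0.4 -1.1] open 0.0345 ff 43.7 q6 -0.71
turn z units 0.0 shift units [ 0.038 -0.026 -0.   ] tool x,y in world [[-0.99, -0.15], [-0.15, 0.99]]
0.122 [[338.0, 374.0], [276.0, 343.0], [319.0, 282.0], [381.0, 313.0]]
0.102 [[316.0, 336.0], [252.0, 304.0], [297.0, 242.0], [360.0, 273.0]]
pin tip [336. 363.] foot [361. 406.]
```

View pics/e.png

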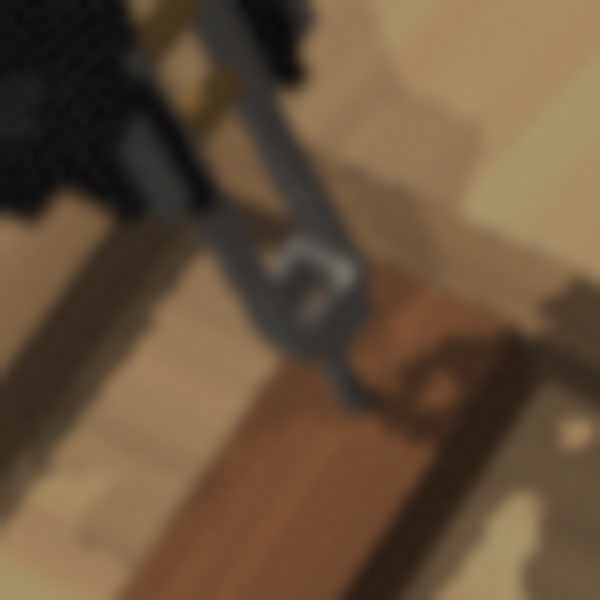

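The ring top (297,238)–(358,268) matches the prediction, and the pin foot is at (358,402) against (361,406) predicted. I'll shift about 2 mm and lower slowly.

Request:
move_arm([
  [0.057,-0.025,0.1,0,0,0,0.3],
  [0,0,0.1,0,0,0,0.3],
  [0,0,0.1,0,0,0,0.3],
  [0,0,0.1,0,0,0,0.3],
  [0,0,0.05,0,0,0,0.3],
  [0,0,0.05,0,0,0,0.3],
  [0,0,0.05,0,0,0,0.3],
  [0,0,0,0,0,0,0.3],
])

```text
t: 18.4
eef_pos: [0.4561, -0.1883, 0.1839]
ee_rot: [0.241, -3.132, -0.0]
force: [0.4, 0.2, -0.6]
opening: 0.035
finger_force: 43.7
```

Request:
move_arm([
  [0,0,0.04,0,0,0,0.3],
  [0,0,0.04,0,0,0,0.3],
  [0,0,0.04,0,0,0,0.3],
  [0,0,0,0,0,0,0.3],
])

```text
t: 18.8
eef_pos: [0.4561, -0.1883, 0.1791]
ee_rot: [0.24, -3.132, -0.0]
force: [0.7, -0.7, -1.6]
opening: 0.0345
finger_force: 43.7
```

Request:
move_arm([
  [0,0,0.04,0,0,0,0.3],
  [0,0,0.04,0,0,0,0.3],
  [0,0,0.04,0,0,0,0.3],
  [0,0,0,0,0,0,0.3],
])

```text
t: 19.2
eef_pos: [0.4561, -0.1883, 0.1742]
ee_rot: [0.24, -3.132, -0.0]
force: [-0.3, 0.7, -1.5]
opening: 0.0349
finger_force: 43.7
```

Request:
move_arm([
  [0,0,0.04,0,0,0,0.3],
  [0,0,0.04,0,0,0,0.3],
  [0,0,0.04,0,0,0,0.3],
  [0,0,0,0,0,0,0.3],
])

```text
t: 19.6
eef_pos: [0.4564, -0.1884, 0.1696]
ee_rot: [-0.24, 3.132, 0.0]
force: [2.5, 0.3, -1.2]
opening: 0.0348
finger_force: 43.7
```

Request:
move_arm([
  [0,0,0.04,0,0,0,0.3],
  [0,0,0.04,0,0,0,0.3],
  [0,0,0.04,0,0,0,0.3],
  [0,0,0,0,0,0,0.3],
])

```text
t: 20.0
eef_pos: [0.4562, -0.1883, 0.1646]
ee_rot: [0.24, -3.132, -0.0]
force: [2.7, -0.3, -3.8]
opening: 0.0348
finger_force: 43.6
```

Request:
move_arm([
  [0,0,0.03,0,0,0,0.3],
  [0,0,0.03,0,0,0,0.3],
  [0,0,0,0,0,0,0.3],
  [0,0,0,0,0,0,0.3],
])

```text
t: 20.4
eef_pos: [0.4561, -0.1884, 0.1623]
ee_rot: [0.24, -3.132, -0.0]
force: [2.5, 0.3, -2.8]
opening: 0.0345
finger_force: 43.6
```

Request:
move_arm([
  [0,0,0.025,0,0,0,0.3],
  [0,0,0.025,0,0,0,0.3],
])

```text
t: 20.6
eef_pos: [0.4567, -0.1885, 0.1619]
ee_rot: [-0.24, 3.13, -0.001]
force: [-2.1, 4.9, 34.4]
opening: 0.0346
finger_force: 46.3
```

```bash
python3 - <<'E'
from h import *
plan([.457,-.188,.206],8.8)
c=cam('scene'); s=robot.state(); p=s['eef_pos']
u0,v0=145,285
im=cv2.resize(c['frame'][v0:v0+75,u0:u0+75],(600,600),interpolation=cv2.INTER_CUBIC); cv2.imwrite('pics/f.png',im[:,:,::-1])
k=lambda P:np.round((proj(c,P)-[u0,v0]+.5)*8-.5,0)
M=rot(s['ee_rot'])
for z in(.04,.06):print(z,[k(np.array([p[0],p[1],z])+M[:,0]*a+M[:,1]*b).tolist() for a,b in[(-.008,-.008),(.008,-.008),(.008,.008),(-.008,.008)]])
E
```

```text
t 20.6 pos [ 0.4567 -0.1885  0.1619] yaw 8.79 zax [ 0.002 -0.001 -1.   ] F [-2.1  4.9 34.4] open 0.0346 ff 46.3 q6 -0.71
turn z units -0.0 shift units [-0.011  0.009 -1.103] tool x,y in world [[-0.99, -0.15], [-0.15, 0.99]]
0.04 [[373.0, 287.0], [313.0, 257.0], [354.0, 198.0], [414.0, 228.0]]
0.06 [[352.0, 252.0], [292.0, 222.0], [334.0, 161.0], [394.0, 191.0]]
```

View pics/f.png

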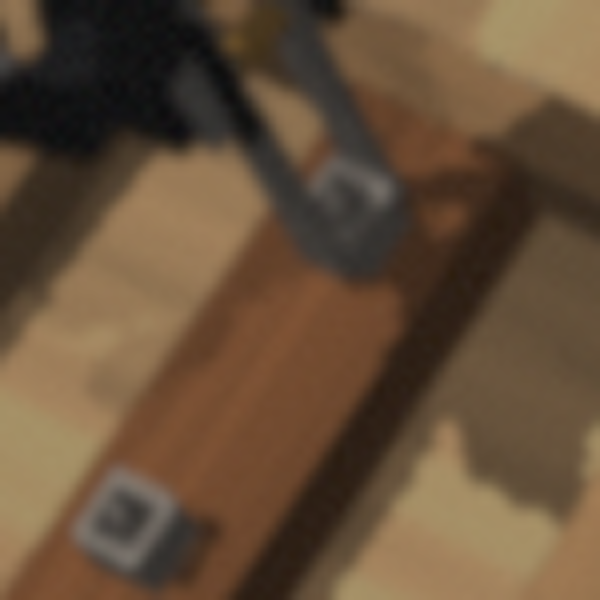

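The spacer is on the pin: the ring is at (350,190) and level with its neighbour, and the hard stop says it is seated. However, that last step read 34 N, above the gentle limit. I'll relieve it at once.

Request:
move_arm([
  [0,0,-0.03,0,0,0,0.3],
  [0,0,0,0,0,0,0.3],
])

```text
t: 20.85
eef_pos: [0.4564, -0.1884, 0.1621]
ee_rot: [-0.24, 3.132, -0.001]
force: [2.8, 2.3, 8.5]
opening: 0.035
finger_force: 44.4
```

Request:
move_arm([
  [0,0,0,0,0,0,0.18],
  [0,0,0,0,0,0,0.13],
  [0,0,0,0,0,0,0.08],
  [0,0,0,0,0,0,0.03],
  [0,0,0,0,0,0,-0.02],
  [0,0,0,0,0,0,-0.05],
  [0,0,0,0,0,0,-0.05],
  [0,0,0,0,0,0,-0.05],
], newtons=20)

```text
t: 21.65
eef_pos: [0.4561, -0.1884, 0.1617]
ee_rot: [0.24, -3.132, 0.0]
force: [-0.3, -0.6, -0.7]
opening: 0.0448
finger_force: 9.6
```

Request:
move_arm([
  [0,0,-0.05,0,0,0,-0.05],
  [0,0,-0.05,0,0,0,-0.05],
  [0,0,-0.1,0,0,0,-0.05],
  [0,0,-0.15,0,0,0,-0.05],
  [0,0,-0.3,0,0,0,-0.05],
  [0,0,-0.4,0,0,0,-0.05],
  [0,0,-0.4,0,0,0,-0.05],
  [0,0,-0.4,0,0,0,-0.05],
  [0,0,-0.4,0,0,0,-0.05],
  [0,0,-0.4,0,0,0,-0.05],
  [0,0,-0.4,0,0,0,-0.05],
  [0,0,0,0,0,0,-0.05],
  [0,0,0,0,0,0,-0.05],
])

```text
t: 22.95
eef_pos: [0.4562, -0.1884, 0.2835]
ee_rot: [-0.24, 3.132, -0.0]
force: [0.4, -0.6, -1.4]
opening: 0.0451
finger_force: 9.6
```

```bash
python3 - <<'E'
from h import *
plan([.4786,.3046,.28],-2.16)
c=cam('scene'); s=robot.state(); p=s['eef_pos']
u0,v0=145,285
im=cv2.resize(c['frame'][v0:v0+75,u0:u0+75],(600,600),interpolation=cv2.INTER_CUBIC); cv2.imwrite('pics/g.png',im[:,:,::-1])
k=lambda P:np.round((proj(c,P)-[u0,v0]+.5)*8-.5,0)
g=cv2.cvtColor(im,cv2.COLOR_RGB2HSV); m=((g[...,1]<60)&(g[...,2]>105)).astype(np.uint8)
n,l,st,ce=cv2.connectedComponentsWithStats(m); print([(st[i].tolist(),ce[i].round().tolist()) for i in range(1,n) if st[i][4]>150])
for z in (.055,.06,.063):print(z,k([.4561,-.1884,z]),k([.469,-.2665,z]))
E
```

```text
t 22.95 pos [ 0.4562 -0.1884  0.2835] yaw 8.78 zax [ 0. -0. -1.] F [ 0.4 -0.6 -1.4] open 0.0451 ff 9.6 q6 -0.71
turn z units 1.91 shift units [-0.095 12.337  0.086] tool x,y in world [[-1.0, 0.04], [0.04, 1.0]]
[([300, 165, 90, 58, 956], [339.0, 190.0]), ([78, 474, 96, 90, 2043], [121.0, 516.0])]
0.055 [346. 214.] [134. 527.]
0.06 [341. 205.] [128. 519.]
0.063 [338. 200.] [124. 514.]
```

Request:
move_arm([
  [0,0,-0.35,0,0,0.48,-0.05],
  [0,0,-0.35,0,0,0.48,-0.05],
  [0,0,0,0,0,0.48,-0.05],
  [0,0,0,0,0,0.47,-0.05],
  [0,0.4,0,0,0,0,-0.05],
  [0,0.7,0,0,0,0,-0.05],
  [0,0.85,0,0,0,0,-0.05],
  [0,0.85,0,0,0,0,-0.05],
  [0,0.85,0,0,0,0,-0.05],
  [0,0.85,0,0,0,0,-0.05],
  [0,0.85,0,0,0,0,-0.05],
  [0,0.85,0,0,0,0,-0.05],
  [0,0.85,0,0,0,0,-0.05],
  [0,0.85,0,0,0,0,-0.05],
  [0,0.85,0,0,0,0,-0.05],
  [0,0.85,0,0,0,0,-0.05],
  [0,0.85,0,0,0,0,-0.05],
  [0,0.85,0,0,0,0,-0.05],
  [0,0.7,0,0,0,0,-0.05],
  [0,0.3,0,0,0,0,-0.05],
])

```text
t: 25.0
eef_pos: [0.4737, 0.3058, 0.3107]
ee_rot: [-0.054, -3.14, 0.0]
force: [-0.2, -0.0, -1.7]
opening: 0.045
finger_force: 9.6
```

```bash
python3 - <<'E'
from h import *
plan([.4784,.3046,.2],-2.16)
E
```

```text
t 25.0 pos [0.4737 0.3058 0.3107] yaw -1.98 zax [-0.001 -0.    -1.   ] F [-0.2 -0.  -1.7] open 0.045 ff 9.6 q6 0.46
turn z units 0.03 shift units [-0.123 -0.024  2.769] tool x,y in world [[-1.0, 0.04], [0.04, 1.0]]
```

Request:
move_arm([
  [-0.06,-0.012,0.2,0,0,0.03,-0.05],
  [-0.06,-0.012,0.4,0,0,0,-0.05],
  [0,0,0.5,0,0,0,-0.05],
  [0,0,0.5,0,0,0,-0.05],
  [0,0,0.5,0,0,0,-0.05],
  [0,0,0.4,0,0,0,-0.05],
  [0,0,0.25,0,0,0,-0.05],
  [0,0,0,0,0,0,-0.05],
  [0,0,0,0,0,0,-0.05],
])

```text
t: 25.9
eef_pos: [0.4796, 0.3018, 0.2021]
ee_rot: [0.065, 3.141, -0.0]
force: [0.6, -0.6, -0.6]
opening: 0.0448
finger_force: 9.6
```

```bash
python3 - <<'E'
from h import *
plan([.4784,.3046,.2],-2.16)
E
```

```text
t 25.9 pos [0.4796 0.3018 0.2021] yaw -2.36 zax [ 0. -0. -1.] F [ 0.6 -0.6 -0.6] open 0.0448 ff 9.6 q6 0.46
turn z units -0.03 shift units [0.033 0.07  0.052] tool x,y in world [[-1.0, 0.04], [0.04, 1.0]]
```

Correct, then enter the pocket in 1 mm steps.

Request:
move_arm([
  [0.033,0.07,0.05,0,0,-0.03,-0.05],
  [0,0,0.1,0,0,0,-0.05],
  [0,0,0.1,0,0,0,-0.05],
  [0,0,0.025,0,0,0,-0.05],
  [0,0,0.025,0,0,0,-0.05],
  [0,0,0.025,0,0,0,-0.05],
  [0,0,0,0,0,0,-0.05],
])

```text
t: 26.6
eef_pos: [0.4783, 0.305, 0.1886]
ee_rot: [-0.059, -3.141, 0.0]
force: [0.5, -0.1, -0.2]
opening: 0.0448
finger_force: 9.6
```

```bash
python3 - <<'E'
from h import *
plan([.4784,.3046,.135],-2.16)
E
```

```text
t 26.6 pos [0.4783 0.305  0.1886] yaw -2.17 zax [-0. -0. -1.] F [ 0.5 -0.1 -0.2] open 0.0448 ff 9.6 q6 0.46
turn z units -0.0 shift units [-0.003 -0.009  1.341] tool x,y in world [[-1.0, 0.04], [0.04, 1.0]]
```

Request:
move_arm([
  [0,-0.009,0.025,0,0,0,-0.05],
  [0,0,0.025,0,0,0,-0.05],
  [0,0,0.025,0,0,0,-0.05],
  [0,0,0.025,0,0,0,-0.05],
  [0,0,0,0,0,0,-0.05],
])

```text
t: 27.1
eef_pos: [0.4782, 0.3046, 0.1845]
ee_rot: [-0.059, -3.141, 0.0]
force: [-0.5, -0.2, -1.1]
opening: 0.0447
finger_force: 9.6
```

Request:
move_arm([
  [0,0,0.025,0,0,0,-0.05],
  [0,0,0.025,0,0,0,-0.05],
  [0,0,0.025,0,0,0,-0.05],
  [0,0,0.025,0,0,0,-0.05],
  [0,0,0,0,0,0,-0.05],
])

```text
t: 27.6
eef_pos: [0.4782, 0.3046, 0.1805]
ee_rot: [-0.059, -3.141, 0.0]
force: [0.0, 0.0, -1.9]
opening: 0.0449
finger_force: 9.6
```

Request:
move_arm([
  [0,0,0.04,0,0,0,-0.05],
  [0,0,0.04,0,0,0,-0.05],
  [0,0,0.04,0,0,0,-0.05],
  [0,0,0.04,0,0,0,-0.05],
  [0,0,0.04,0,0,0,-0.05],
  [0,0,0.04,0,0,0,-0.05],
  [0,0,0,0,0,0,-0.05],
])

```text
t: 28.3
eef_pos: [0.4782, 0.3046, 0.1708]
ee_rot: [-0.059, -3.141, 0.0]
force: [0.1, -0.1, -1.3]
opening: 0.045
finger_force: 9.6
```

Request:
move_arm([
  [0,0,0.07,0,0,0,-0.05],
  [0,0,0.07,0,0,0,-0.05],
  [0,0,0.07,0,0,0,-0.05],
  [0,0,0.07,0,0,0,-0.05],
  [0,0,0.07,0,0,0,-0.05],
  [0,0,0.07,0,0,0,-0.05],
  [0,0,0.07,0,0,0,-0.05],
  [0,0,0.07,0,0,0,-0.05],
  [0,0,0.07,0,0,0,-0.05],
  [0,0,0.07,0,0,0,-0.05],
  [0,0,0.07,0,0,0,-0.05],
  [0,0,0.07,0,0,0,-0.05],
  [0,0,0,0,0,0,-0.05],
])

```text
t: 29.6
eef_pos: [0.4781, 0.3046, 0.1371]
ee_rot: [-0.059, -3.141, 0.0]
force: [0.0, -0.6, -0.2]
opening: 0.0448
finger_force: 9.6
```

Request:
move_arm([
  [0,0,0.03,0,0,0,-0.05],
  [0,0,0.03,0,0,0,-0.05],
  [0,0,0.03,0,0,0,-0.05],
  [0,0,0.03,0,0,0,-0.05],
  [0,0,0.03,0,0,0,-0.05],
  [0,0,0.03,0,0,0,-0.05],
  [0,0,0,0,0,0,-0.05],
])

```text
t: 30.3
eef_pos: [0.4782, 0.3046, 0.1301]
ee_rot: [-0.059, -3.141, 0.0]
force: [-0.2, -0.4, -1.0]
opening: 0.0449
finger_force: 9.6
```

Request:
move_arm([
  [0,0,0.02,0,0,0,-0.05],
  [0,0,0.02,0,0,0,-0.05],
  [0,0,0.02,0,0,0,-0.05],
  [0,0,0,0,0,0,-0.05],
])

```text
t: 30.7
eef_pos: [0.4782, 0.3046, 0.1278]
ee_rot: [-0.059, -3.141, 0.0]
force: [0.3, 0.0, -1.4]
opening: 0.0447
finger_force: 9.6
```

Request:
move_arm([
  [0,0,0.02,0,0,0,-0.05],
  [0,0,0.02,0,0,0,-0.05],
  [0,0,0,0,0,0,-0.05],
])

```text
t: 31.0
eef_pos: [0.4782, 0.3046, 0.1262]
ee_rot: [-0.059, -3.141, 0.0]
force: [0.2, -0.0, -0.8]
opening: 0.0448
finger_force: 9.6
```

Request:
move_arm([
  [0,0,0.02,0,0,0,-0.05],
  [0,0,0.015,0,0,0,-0.05],
  [0,0,0,0,0,0,-0.05],
])

```text
t: 31.3
eef_pos: [0.4782, 0.3046, 0.1248]
ee_rot: [-0.059, -3.141, 0.0]
force: [-0.6, 0.5, -1.3]
opening: 0.0448
finger_force: 9.6
```

Request:
move_arm([
  [0,0,0.015,0,0,0,-0.05],
  [0,0,0.015,0,0,0,-0.05],
  [0,0,0,0,0,0,-0.05],
])

```text
t: 31.6
eef_pos: [0.4785, 0.3047, 0.124]
ee_rot: [0.059, 3.14, 0.0]
force: [-0.7, -1.3, 3.9]
opening: 0.0448
finger_force: 9.5
```

Request:
move_arm([
  [0,0,0.015,0,0,0,-0.05],
  [0,0,0,0,0,0,-0.05],
])

```text
t: 31.8
eef_pos: [0.4788, 0.3048, 0.1237]
ee_rot: [0.059, 3.14, 0.001]
force: [0.3, -1.2, 8.2]
opening: 0.0447
finger_force: 8.9
```

On the floor (8 N). Open and retreat straight up.

Request:
move_arm([
  [0,0,0,0,0,0,-0.12],
  [0,0,0,0,0,0,-0.2],
  [0,0,0,0,0,0,-0.35],
  [0,0,0,0,0,0,-0.5],
  [0,0,0,0,0,0,-0.5],
  [0,0,-0.1,0,0,0,-0.5],
  [0,0,-0.3,0,0,0,-0.5],
  [0,0,-0.4,0,0,0,-0.5],
  [0,0,-0.5,0,0,0,-0.5],
  [0,0,-0.5,0,0,0,-0.5],
  [0,0,-0.5,0,0,0,-0.5],
  [0,0,-0.5,0,0,0,-0.5],
  [0,0,-0.5,0,0,0,-0.5],
  [0,0,0,0,0,0,-0.5],
  [0.8,0.5,0,0,0,0,-0.5],
  [0.8,0.5,0,0,0,0,-0.5],
  [0.8,0.5,0,0,0,0,-0.5],
  [0.8,0.5,0,0,0,0,-0.5],
  [0,0,0,0,0,0,-0.5],
  [0,0,0,0,0,0,-0.5],
])

```text
t: 33.8
eef_pos: [0.3529, 0.3897, 0.2552]
ee_rot: [0.057, 3.141, -0.0]
force: [0.6, 0.5, -0.3]
opening: 0.0638
finger_force: 0.0
```

```bash
python3 - <<'E'
from h import *
import pickle
d=pickle.load(open('c0.pkl','rb'))
plan([.4784,.3046,.2],-2.16)
for n in('scene','top'):
    c=cam(n)
    D=np.abs(c['frame'].astype(int)-d[n]['frame']).max(2)
    m=(D>45).astype(np.uint8); k,l,st,ce=cv2.connectedComponentsWithStats(cv2.dilate(m,np.ones((3,3))))
    print(n,[(st[i].tolist()) for i in range(1,k) if st[i][4]>25])
    a=cv2.cvtColor(c['frame'],cv2.COLOR_RGB2HSV); m=((a[...,1]<70)&(a[...,2]>95)).astype(np.uint8)
    u0,v0=(140,290) if n=='scene' else (405,270)
    k,l,st,ce=cv2.connectedComponentsWithStats(m[v0:v0+80,u0:u0+80]); print('rings',[(st[i].tolist(),(ce[i]+[u0,v0]).round(1).tolist()) for i in range(1,k) if st[i][4]>5])
    print('pred',[proj(c,P).round(1).tolist() for P in([.4565,-.1883,.06],[.469,-.2665,.06])])
E
```

```text
t 33.8 pos [0.3529 0.3897 0.2552] yaw -2.07 zax [ 0. -0. -1.] F [ 0.6  0.5 -0.3] open 0.0638 ff 0.0 q6 0.72
turn z units 0.02 shift units [-3.216 -2.007  1.382] tool x,y in world [[-1.0, 0.04], [0.04, 1.0]]
scene [[2, 0, 46, 44, 1341], [301, 0, 28, 41, 750], [333, 11, 12, 13, 126], [107, 39, 29, 35, 595], [149, 47, 102, 20, 977], [283, 50, 103, 43, 2289], [259, 72, 8, 8, 54], [115, 76, 8, 14, 66], [345, 85, 14, 6, 64], [148, 89, 64, 37, 741], [359, 92, 68, 36, 1974], [321, 96, 37, 38, 957], [310, 105, 8, 8, 57], [220, 108, 88, 34, 1595], [18, 112, 31, 49, 791], [311, 116, 7, 18, 98], [154, 162, 15, 21, 201], [146, 185, 7, 5, 27]]
rings [([42, 15, 12, 8, 19], [186.4, 308.4]), ([15, 54, 12, 9, 24], [159.5, 347.1])]
pred [[187.4, 310.3], [160.5, 349.4]]
top [[325, 215, 6, 6, 27], [0, 247, 241, 233, 26641], [423, 291, 14, 12, 147], [305, 438, 49, 22, 506], [47, 456, 6, 6, 33], [56, 460, 9, 8, 55], [34, 474, 20, 6, 89]]
rings [([61, 17, 3, 5, 8], [466.9, 288.8]), ([67, 17, 3, 7, 9], [472.9, 290.1]), ([21, 23, 5, 8, 19], [427.7, 296.5]), ([27, 23, 3, 8, 11], [432.8, 296.7])]
pred [[430.6, 297.4], [470.0, 291.0]]
```

```bash
python3 - <<'E'
from h import *
import pickle
d=pickle.load(open('c0.pkl','rb'))
for n,(u0,v0,w,h) in(('scene',(338,104,32,46)),('top',(155,272,42,28))):
    for c in(d[n],cam(n)):
        f=c['frame'][v0:v0+h,u0:u0+w]; m=(f.max(2)<42).astype(np.uint8)
        k,l,st,ce=cv2.connectedComponentsWithStats(m); print(n,[(st[i].tolist()) for i in range(1,k) if st[i][4]>8])
E
```

```text
scene [[22, 8, 4, 16, 48], [6, 17, 11, 25, 170], [28, 40, 4, 6, 9]]
scene [[22, 8, 5, 16, 53], [5, 16, 12, 25, 174]]
top [[6, 8, 18, 11, 58], [28, 9, 8, 11, 84]]
top [[6, 8, 17, 5, 34], [27, 9, 9, 11, 84], [6, 15, 9, 4, 17]]
```

The tongs stand where they began, both rings sit level and the robot is clear. Handing in.

```bash
python3 -c "
from workcell import robot
print(robot.hand_in())"
```

```text
the job is handed in; nothing more can be done
None
```

Handed in with the spacer fully home on the pin, level with its neighbour, and the tongs upright in their stand; but as it bottomed out the wrist force briefly read about 34 N, over the 25 N pressing limit, so it may be judged a failure on that point.

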